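# Secure the spools and hold the kit case lid at 45 degrees

## Task

Get the kit case ready for a colleague to reach into it: first, with the lid still shut, swing the steel keeper bar shut across the front of the spool rack until it snaps home in its catch. Then lift the lid of the case and hold it steady with the gripper, open at 45 degrees (within 5 degrees): it falls shut if let go, so finish while still holding it. Leave the two spools standing in their sockets and do not disturb the other things on the table.

Things in the scene. Friction and masses are not known exactly. Their poses are not given: they have to be found in the camera images.
- kit_case: wooden kit case fixed to the table, base 150 (x) x 380 (y) x 12 mm; origin at the centre of its underside, x to its back, y to its left, z up. Left: box, x -60 to 68, y 10 to 185 mm, 90 mm high, with a hinged lid on it (top 100 mm). Right: 28 mm high rack, two spools standing in sockets at x 0, y -130 and -80 mm, keeper bar in front of them, its line at x -50, y -165 to -37 mm
- keeper_bar: flat steel bar, 11 x 132 mm, lying level 51 to 61 mm above the table, on an upright pivot at the right front corner of the case; near its free end, on its front side, an upright round pin 14 mm thick stands up to 101 mm above the table. Origin on the pivot axis at table height; y runs from pivot to free end
- keeper_pin (a point): point on the axis of the upright pin, 88 mm above the table, 105 mm along the bar and 15 mm in front of its midline; 12 to 13 mm of pin lie above it, the top of the bar 27 mm below it
- keeper_pivot (a point): the bar's upright pivot axis, at mid height of the bar (56 mm)
- keeper_angle (a joint): keeper bar, rad: 0 shut (bar along the front of the rack, at its stop), about 0.7 to 1.15 at the start (free end swung out to the front); from above it turns clockwise to shut. Swings easily until about 0.1; then the spring ball of the catch resists with about 3 N at the pin; past about 0.05 it snaps to 0 and stays
- catch (a point): top of the steel catch post under the bar's free end when shut: 38 mm above the table, 26 (x) x 16 (y) mm, with a small spring ball; its back stop behind the bar, 6 mm thick, is 62 mm high
- lid_panel: wooden lid of the box, 131 x 179 x 10 mm, about 0.3 kg, hinged along its back edge, no stay and no spring: it falls shut when let go. Origin in the middle of the hinge line, x toward the back when shut.
- lid_tab (a point): centre of the finger tab at the middle of the lid's front: an upright disc 26 mm across, 14 mm thick along the hinge line, so it can be pinched from its left and right sides and turns between the fingers as the lid swings; 30 mm ahead of the lid's front edge, 160 mm from the hinge line, 95 mm above the table when shut
- lid_hinge (a point): middle of the hinge line, which runs along the case's y, 95 mm above the table
- lid_angle (a joint): opening angle of the lid, rad: 0 shut (as at the start), 0.785 is 45 degrees, stop at 1.4
- rack_spool_gold: spool of gold thread, 33 mm wide, 66 mm high, standing loosely in a 12 mm deep socket of the rack; origin at the centre of its underside, 16 mm above the table
- rack_spool_black: spool of black thread, 36 mm wide, 66 mm high, standing loosely in a 12 mm deep socket of the rack; origin at the centre of its underside, 16 mm above the table
- cream_pot: white screw-top pot, 43 mm wide, 58 mm high; bystander on the table, to be left alone; origin at the centre of its underside
- stud_tin: shallow round tin of studs, 65 mm wide, 24 mm high; bystander on the table, to be left alone; origin at the centre of its underside
- tape_roll: roll of black tape lying flat, 62 mm wide, 19 mm high; bystander on the table, to be left alone; origin at the centre of its underside
- needle_box: flat box, 56 x 88 x 22 mm; bystander on the table, to be left alone; origin at the centre of its underside
Things that resemble listed ones, but are neither listed nor needed, are in the scene too. There is more than one size of the rack_spool_black; the job needs the smallest.

How it is judged:
On the way:
1. the keeper bar is shut in its catch while the lid is still shut (value of joint keeper_angle below 0.03 rad and value of joint lid_angle below 0.05 rad), for 0.2 s.
At the end, for the whole second after the job is handed in: Keeper bar home (within 0.03 rad of shut); lid at 45 degrees within 0.1 rad, still (under 0.1 rad/s), carried by the fingers (over 0.5 N); both spools upright (0.2 rad) in their sockets (moved under 12 mm); the four bystanders within 30 mm of where they stood (value of joint keeper_angle below 0.03 rad and value of joint lid_angle between 0.685 and 0.885 rad and velocity of joint lid_angle between -0.1 and 0.1 rad/s and contact force between the fingers and lid_panel above 0.5 N and angle between each of rack_spool_gold, rack_spool_black's own z axis and vertical below 0.2 rad and distance of each of rack_spool_gold, rack_spool_black from where it was at the start of the episode below 0.012 m and distance of each of cream_pot, stud_tin, tape_roll, needle_box from where it was at the start of the episode below 0.03 m); the arm keeps its last pose, push and grip.
It fails at once if the lid is lifted before the keeper bar is home, or the bar is pulled open again with the lid up (value of joint lid_angle above 0.1 rad and value of joint keeper_angle above 0.05 rad).
It fails at once if a spool is knocked over or lifted out (angle between any of rack_spool_gold, rack_spool_black's own z axis and vertical above 0.5 rad or distance of any of rack_spool_gold, rack_spool_black from where it was at the start of the episode above 0.03 m).
It fails at once if a bystander is disturbed (distance of any of cream_pot, stud_tin, tape_roll, needle_box from where it was at the start of the episode above 0.03 m).
It also fails if it takes over 51 s, if anything falls off the work surface, if the arm or the gripper's body presses on something with over 40 N, if the wrist force passes 120 N, or if a joint passes its speed limit or range.

## Robot

A 6-joint arm with a two-finger parallel gripper is mounted at the origin on a cart in front of the work surface, level with it; the furniture and walls round the work are solid. World frame = base frame: x ahead of the robot, y to its left, z up, the work surface at z = 0. Lengths are in m, angles in rad, forces in N, time in s.
With the tool pointing down it reaches from about 0.3 to 1 m from the base axis. Payload 5.1 kg.
Tool frame: the origin (TCP) lies midway between the tips of the shut fingers; the grasp point (between the pads) lies 19 mm behind it; z points along the fingers, y is the line along which they close (so a half turn about z gives the same grasp; the last joint's range is limited). The gripper opens to 95 mm and grips with 3 to 60 N. Pads are 20 mm wide; open, the fingers measure 119 mm over their backs; the gripper's body (75 mm by 180 mm) begins 59 mm behind the grasp point.
Start: joints at [1.153, 0.124, 1.65, -0, 1.367, -0.083], TCP at [0.214, 0.614, 0.215] pointing down, gripper open.
Joint ranges: [-2.61, 2.61], [-1.02, 2.33], [0.03, 2.71], [-1.35, 4.49], [0.32, 2.68], [-2.91, 2.91]. Speed limits (rad/s): [2.57, 2.57, 3.14, 3.14, 3.14, 3.14].

## Interface

Orientations are given as a 3x3 rotation matrix whose columns are the frame's x, y, z axes.
In Python, from station import ctrl gives the robot as it stands.
- The arm moves only by the tool apply_moves, never from a script. Its argument "commands" is text: rows parted by semicolons, each of 7 numbers parted by spaces: the turn, a rotation vector about the tool's x, y, z in rad, then the shift along the tool's x, y, z in mm, then the closure, from 0 (fully open) to 1 (shut). In form: wx wy wz x y z gripper; .... A call has 1 to 12 rows; each row shifts and turns the commanded pose from where the row before left it, along the tool's axes as they then stand; what a row does not reach is not made up. A row lasts 1/8 s, in which the tool goes at most 62.5 mm and 10.7 degrees, less where a joint would pass 70% of its speed; a pose out of reach is approached as far as the arm can. A call with a gripper value outside its range is refused whole. The fingers move at their own pace and stop on an object; the grip force is fixed at half the most. Time passes only in rows, so rows that do not move let the fingers close. It gives the time, the measured TCP pose, the force, the opening and the grip force at its end, in the units of the state.
- ctrl.sense(): the state, without advancing time (a new reading comes with each control period).
- ctrl.capture(name): name is "scene" or "top"; returns a dict with "image" (420x560x3 uint8, red, green, blue), "camera_matrix" (3x3 intrinsics, pixels), "k1" (the pictures are not rectified: a ray, as slopes to the right and down, at radius r is drawn at 1 + k1 r^2 times it, then the intrinsics apply), "origin" and "rotation" of the camera in the world. Camera axes: x right, y down, z forward; pixel columns grow to the right and rows downward; lengths in m; the calibration is good to about 2 mm. A picture is of the moment at which its call begins. There is no depth.
- ctrl.hand_in(): hands the job in; it is judged then, once.
Trained networks look in the newest picture that a camera, given by its name, has taken for a name from the list of things; names that differ only in an ending like _2 or _b are one class to them, and where a whole thing is asked for, a point or a joint stands for the part that bears it (a point fixed in the world has none). Each returns a list of dicts, best first, with "confidence" (0 to 1); they miss things now and then, are a little off and sometimes report something else, mostly with a low value. They report only what shows in the picture. A call takes as long as a camera call. They do not tell look-alikes from the thing itself.
- ctrl.find_in(camera, label): "location" ([column, row] in pixels, amid what is visible of it).
- ctrl.outline_of(camera, label): "mask" (420x560 bool, what is visible of it) and "location" ([column, row] in pixels, amid what is visible of it).
The state is a dict: "t": time; "joint_positions": joint angles; "joint_vel": joint speeds; "joint_torque": joint torques, N m; "position": TCP position; "ee_rot": TCP orientation; "wrist_force": force on the tool from outside, world axes, zero at the start; "wrist_torque": the same for the moment, N m; "finger_gap": finger opening in m; "gripper_force": force on a finger pad.
Only numpy, scipy, OpenCV 4.12 (cv2) and the standard library are available. Lean on these libraries where they do the work, as an engineer would, in place of code of your own. Each camera call takes 0.05 s, during which the arm holds its last target. There are 200 camera calls.

## Working session

There is one attempt and no reset: what is moved stays moved. The work goes in short steps, Python scripts to look and compute and a tool call to move; the robot and the scene stay as the last step left them, time stands still between calls to the robot, and variables do not carry over. Pictures are saved under pics/ and viewed, at most 10 in all, crops included, and the job is handed in when it is done.

Besides the shell and the picture viewer there is one more tool, called after "Request:" as name(argument=value, ...), one argument or row to a line, values as JSON. apply_moves: Moves the arm, as the interface text tells. Its arguments: {"type":"object","properties":{"commands":{"type":"string"}},"required":["commands"]}

```bash
mkdir -p pics; cat > h.py <<'E'
import numpy as np, cv2
from station import ctrl
def save(c,n):
    cv2.imwrite('pics/'+n,c['image'][:,:,::-1])
def ray(c,p):
    K=np.array(c['camera_matrix']);d=np.array([c['k1'],0,0,0.])
    u=cv2.undistortPoints(np.array([[p]],float),K,d)[0,0]
    return np.array(c['rotation'])@np.array([u[0],u[1],1.])
def at(c,p,z):
    o=np.array(c['origin']);r=ray(c,p);return o+r*(z-o[2])/r[2]
def proj(c,X):
    K=np.array(c['camera_matrix']);R=np.array(c['rotation']);
    q=R.T@(np.array(X)-np.array(c['origin']));s=q[:2]/q[2];s=s*(1+c['k1']*(s@s))
    return (K@[*s,1])[:2]
E
python3 - <<'E'
from h import *
cs={}
for n in('scene','top'):
    c=ctrl.capture(n);save(c,n+'0.png');cs[n]=c
    print(n,c['origin'],np.round(c['rotation'],3).tolist())
    for l,z in(('kit_case',None),('keeper_bar',.056),('keeper_pin',.088),('keeper_pivot',.056),('catch',.038),('lid_tab',.095),('lid_hinge',.095),('rack_spool_gold',.08),('rack_spool_black',.08),('cream_pot',.05),('stud_tin',.02),('tape_roll',.015),('needle_box',.02)):
        for d in ctrl.find_in(n,l)[:3]:
            p=d['location'];print(n,l,np.round(p,1),round(d['confidence'],2),np.round(at(c,p,z or .05),3))
print(ctrl.sense()['ee_rot'],ctrl.sense()['t'])
E
```

```text
scene [ 0.04266613 -0.93746627  0.64431669] [[0.886, -0.214, 0.412], [-0.464, -0.379, 0.801], [-0.016, -0.9, -0.435]]
scene kit_case [319.3 230. ] 0.56 [ 0.622 -0.022  0.05 ]
scene keeper_bar [328.8 256.5] 0.95 [ 0.565 -0.158  0.056]
scene keeper_pin [329.5 257.9] 0.75 [ 0.535 -0.206  0.088]
scene keeper_pivot [333.1 255.4] 0.62 [ 0.577 -0.159  0.056]
scene keeper_pivot [317.6 234.2] 0.51 [ 0.6   -0.049  0.056]
scene keeper_pivot [303.1 204.6] 0.47 [0.658 0.13  0.056]
scene catch [320.5 234.5] 0.86 [ 0.623 -0.027  0.038]
scene lid_tab [303.4 205.8] 0.82 [0.614 0.052 0.095]
scene lid_hinge [309.1 203.6] 0.62 [0.635 0.057 0.095]
scene rack_spool_gold [319.6 237. ] 0.7 [ 0.574 -0.1    0.08 ]
scene rack_spool_gold [362.7 247.1] 0.44 [ 0.639 -0.194  0.08 ]
scene rack_spool_black [320.  234.2] 0.72 [ 0.582 -0.088  0.08 ]
scene rack_spool_black [295.8 282.4] 0.69 [ 0.425 -0.243  0.08 ]
scene rack_spool_black [407.8 273.7] 0.65 [ 0.657 -0.332  0.08 ]
scene cream_pot [242.5 224.8] 0.71 [0.448 0.11  0.05 ]
scene cream_pot [331.5 254.9] 0.6 [ 0.58  -0.147  0.05 ]
scene stud_tin [277.7 253.1] 0.
[... 724 characters left out ...]
.2] 0.59 [ 0.66  -0.144  0.08 ]
top rack_spool_black [418.6 158.2] 0.87 [ 0.683 -0.292  0.08 ]
top rack_spool_black [375.1 253. ] 0.79 [ 0.447 -0.176  0.08 ]
top rack_spool_black [279.4 182. ] 0.66 [0.624 0.058 0.08 ]
top cream_pot [249.1 248.6] 0.81 [0.46  0.135 0.05 ]
top stud_tin [314.7 239.4] 0.82 [ 0.483 -0.033  0.02 ]
top stud_tin [367.2 203.9] 0.57 [ 0.574 -0.171  0.02 ]
top stud_tin [248.5 250. ] 0.27 [0.457 0.137 0.02 ]
top tape_roll [210.1 201.5] 0.77 [0.583 0.237 0.015]
top needle_box [410.  216.8] 0.63 [ 0.54  -0.282  0.02 ]
[[-9.44477412e-01  3.28576349e-01  2.50037251e-05]
 [ 3.28576349e-01  9.44477412e-01  5.24421462e-06]
 [-2.18923287e-05  1.31686750e-05 -1.00000000e+00]] 1.4
```

```bash
python3 - <<'E'
import cv2
a=cv2.imread('pics/top0.png');cv2.imwrite('pics/topc.png',cv2.resize(a[120:290,190:450],None,fx=3,fy=3,interpolation=cv2.INTER_CUBIC))
a=cv2.imread('pics/scene0.png');cv2.imwrite('pics/scc.png',cv2.resize(a[160:330,210:460],None,fx=3.2,fy=3.2,interpolation=cv2.INTER_CUBIC))
E
```

```text
(no output)
```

View pics/topc.png

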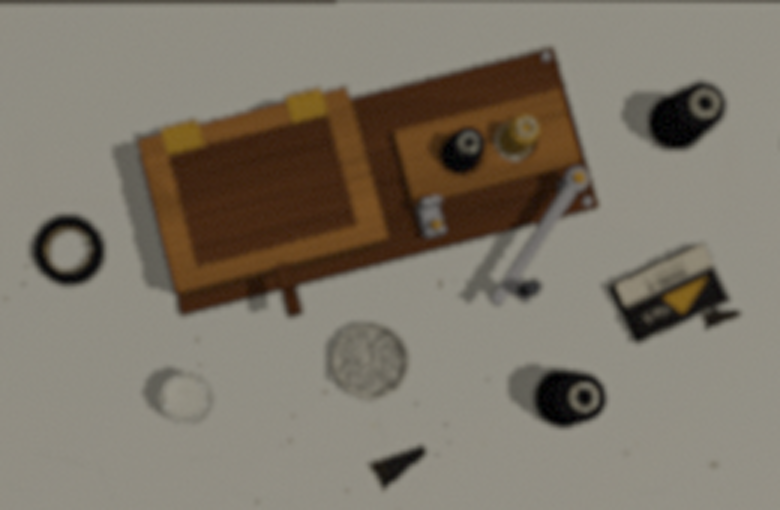

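View pics/scc.png

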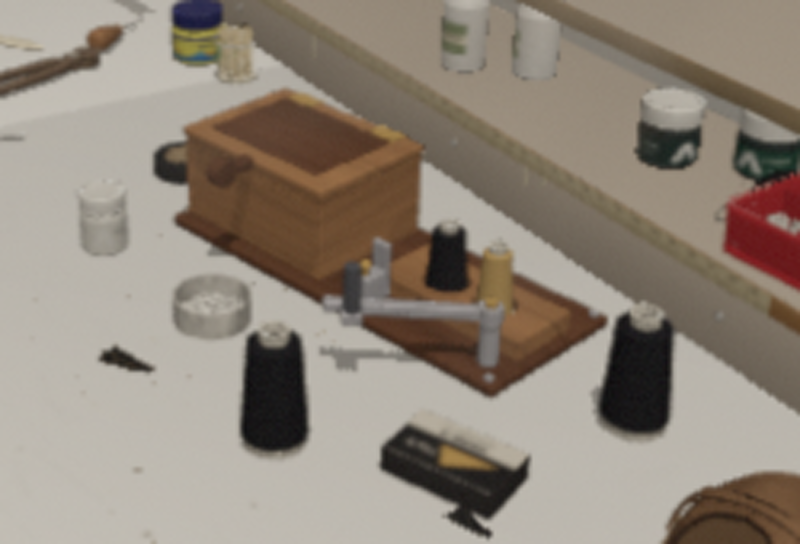

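The two top-view crops show the case turned, with the hinge at the back. The tab is at full-image top pixel ~(287,220), the pivot at ~(382,179) and the pin at ~(363,216).

There are three black spools: top ~(344,170) in the rack, and two larger ones at ~(421,156) and ~(383,252) standing on the table. The one in the rack socket is the smallest and the one meant; the crop confirms this.

```bash
cat > fit.py <<'E'
from h import *
from scipy.optimize import least_squares
c=ctrl.capture('top');s=ctrl.capture('scene')
T=lambda x,y:(x/3+190,y/3+120); S=lambda x,y:(x/3.2+210,y/3.2+160)
# case points (x back,y left,z)
P=[(c,T(577,178),(-.050,-.165,.066)),(c,T(138,138),(.068,.187,.1)),(c,T(345,88),(.068,.008,.1)),(c,T(388,237),(-.063,.008,.1)),(c,T(180,292),(-.063,.187,.1)),
(c,T(180,314),(-.075,.19,.012)),(c,T(552,47),(.075,-.19,.012)),(c,T(599,207),(-.075,-.19,.012)),(c,T(290,303),(-.092,.0975,.1)),
(s,S(186,132),(-.063,.187,.1)),(s,S(320,193),(-.063,.008,.1)),(s,S(421,146),(.068,.008,.1)),(s,S(285,91),(.068,.187,.1)),(s,S(493,395),(-.075,-.19,0)),(s,S(607,320),(.075,-.19,.012)),(s,S(176,221),(-.075,.19,.006))]
def W(q,p):
    a=q[2];return np.array([q[0]+p[0]*np.cos(a)-p[1]*np.sin(a),q[1]+p[0]*np.sin(a)+p[1]*np.cos(a),p[2]])
f=lambda q:np.ravel([proj(k,W(q,p))-u for k,u,p in P])
r=least_squares(f,[.63,0,.25],loss='soft_l1',x_scale=[.01,.01,.02]);q=r.x
print(q,np.round(f(q).reshape(-1,2),1).tolist())
piv=W(q,(-.05,-.165,.056));tab=W(q,(-.092,.0975,.095));print('piv',piv,'tab',tab,'hinge',W(q,(.068,.0975,.095)))
# keeper angle: pin axis base->top, in bar frame (-.015,.105), bar turned by +th (ccw) 
def pin(th,z=.101,l=.105,o=-.015):return W((piv[0],piv[1],q[2]+th),(o,l,z))
g=lambda t:np.ravel([proj(c,pin(t[0]))-T(527,290),proj(s,pin(t[0]))-S(353,264),proj(c,pin(t[0],.061,.130,0))-T(500,299),proj(s,pin(t[0],.056,.132,0))-S(323,304)])
k=least_squares(g,[.8]);print('th',k.x,np.round(k.fun,1))
for t in(k.x[0],.5,.3,.1,0,-.03):print(round(t,2),np.round(pin(t,.088),4))
st=ctrl.sense();print(st['t'],st['joint_positions'],st['wrist_force'])
E
python3 fit.py
```

```text
[ 0.64092746 -0.03196102  0.24547653] [[0.9, -0.4], [-0.6, -0.1], [1.0, -1.3], [0.4, 0.3], [-1.5, 0.2], [-0.1, 0.3], [1.0, -1.0], [0.7, -0.1], [0.5, -1.1], [-2.3, -1.8], [-1.0, -0.3], [0.6, -0.3], [-0.6, -1.3], [-1.3, 2.4], [0.4, -1.2], [-1.9, -0.3]]
piv [ 0.63252445 -0.20416551  0.056     ] tab [0.52799116 0.04025838 0.095     ] hinge [0.68319462 0.07914136 0.095     ]
th [0.7076698] [ 2.  -1.5 -1.   0.4 -2.6  1.5 -2.4 -0. ]
0.71 [ 0.5382 -0.1556  0.088 ]
0.5 [ 0.5503 -0.1372  0.088 ]
0.3 [ 0.5652 -0.1222  0.088 ]
0.1 [ 0.5829 -0.1104  0.088 ]
0 [ 0.5925 -0.106   0.088 ]
-0.03 [ 0.5954 -0.1048  0.088 ]
1.5 [ 1.15339028e+00  1.23778039e-01  1.65030044e+00 -5.22618017e-06
  1.36748762e+00 -8.26309326e-02] [-0.18370152  0.49414982  0.28481954]
```

Request:
apply_moves(
  commands="0 0 0 -31 -37 0 1;0 0 0 -31 -37 0 1;0 0 0 -31 -37 0 1;0 0 0 -31 -37 0 1;0 0 0 -31 -37 0 1;0 0 0 -31 -37 0 1;0 0 0 -31 -37 0 1;0 0 0 -31 -37 0 1;0 0 0 -31 -37 0 1;0 0 0 -31 -37 0 1;0 0 0 -31 -37 0 1;0 0 0 -31 -37 0 1",
)

```text
t: 3.0
position: [0.4195, 0.0708, 0.215]
ee_rot: [[-0.944, 0.329, 0.001], [0.329, 0.944, 0.0], [-0.001, 0.001, -1.0]]
wrist_force: [0.4, -0.5, 0.2]
finger_gap: 0.0006
gripper_force: 0.0
```

Request:
apply_moves(
  commands="0 0 0 -31 -37 0 1;0 0 0 -31 -37 0 1;0 0 0 -31 -37 0 1;0 0 0 -31 -37 0 1;0 0 0 -31 -37 0 1;0 0 0 0 -30 0 1;0 0 0 0 0 0 1",
)

```text
t: 3.88
position: [0.4945, -0.1832, 0.2145]
ee_rot: [[-0.943, 0.331, -0.0], [0.331, 0.943, 0.0], [0.0, 0.0, -1.0]]
wrist_force: [-0.2, 0.8, 0.5]
finger_gap: 0.0005
gripper_force: 0.0
```

Request:
apply_moves(
  commands="0 0 0 -27 0 0 1;0 0 0 0 0 45 1;0 0 0 0 0 45 1;0 0 0 0 0 32 1;0 0 0 0 0 20 1;0 0 0 0 0 0 1",
)

```text
t: 4.62
position: [0.5195, -0.1895, 0.0714]
ee_rot: [[-0.945, 0.328, -0.002], [0.328, 0.945, 0.001], [0.003, 0.0, -1.0]]
wrist_force: [0.4, 0.1, -0.2]
finger_gap: 0.0003
gripper_force: 0.0
```

```bash
python3 - <<'E'
from h import *
for n in('scene','top'):
    c=ctrl.capture(n)
    x,y=(300,170) if n=='scene' else (330,150)
    a=cv2.resize(c['image'][y:y+100,x:x+100,::-1],None,fx=4,fy=4,interpolation=cv2.INTER_CUBIC)
    cv2.imwrite('pics/a_%s.png'%n,a)
a=cv2.hconcat([cv2.imread('pics/a_scene.png'),cv2.imread('pics/a_top.png')]);cv2.imwrite('pics/a.png',a)
s=ctrl.sense();print(s['position'],s['joint_positions'],s['wrist_force'])
E
```

```text
[ 0.52127378 -0.19064427  0.07402605] [-4.47376787e-01  4.54961200e-02  1.98297067e+00  8.42293850e-05
  1.11106248e+00 -1.68380883e+00] [-0.01886981 -0.37095794  0.25042269]
```

View pics/a.png

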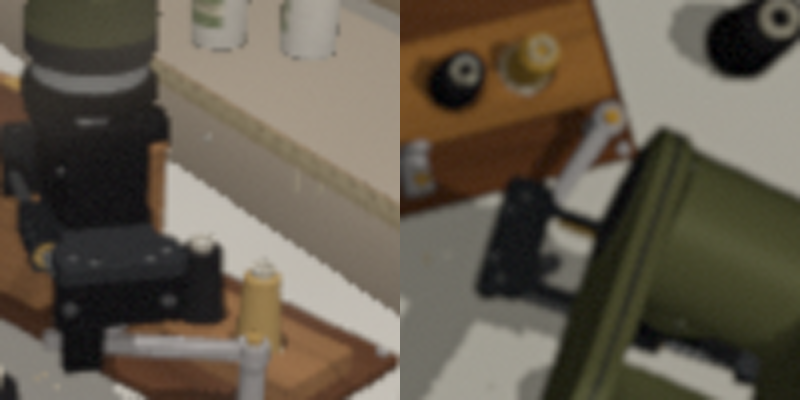

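The view shows the fingers standing in front of the pin, with the bar behind them and nothing touching. I'll push along the arc now.

Request:
apply_moves(
  commands="0 0 0.06 0 7 0 1;0 0 0.06 0 7 0 1;0 0 0 0 5 0 1;0 0 0.05 1 5.3 0 1;0 0 0.05 1 5.3 0 1;0 0 0.05 1 5.3 0 1;0 0 0.05 1 5.3 0 1;0 0 0.05 1 5.3 0 1;0 0 0.05 1 5.3 0 1;0 0 0.05 1 5.3 0 1;0 0 0.05 1 5.3 0 1;0 0 0 0 0 0 1",
)

```text
t: 6.22
position: [0.5467, -0.1343, 0.0738]
ee_rot: [[-0.658, 0.753, 0.002], [0.753, 0.658, -0.001], [-0.002, 0.001, -1.0]]
wrist_force: [0.5, -0.7, -0.6]
finger_gap: 0.0004
gripper_force: 0.0
```

```bash
python3 - <<'E'
from h import *
c=ctrl.capture('top');
cv2.imwrite('pics/b.png',cv2.resize(c['image'][140:240,300:430,::-1],None,fx=5,fy=5,interpolation=cv2.INTER_CUBIC))
q=np.array([.64093,-.03196,.24548]);s=ctrl.sense();p=np.array(s['position']);R=np.array(s['ee_rot'])
piv=np.array([.6325,-.2042]);n=R[:2,1];pc=p[:2]+.019*n
d=pc-piv;print(p,s['wrist_force'],'pin if touching',pc,'r',np.hypot(*d),'th',np.arctan2(d[1],d[0])-.2455-np.arctan2(.105,-.015),'n yaw',np.arctan2(n[1],n[0]))
E
```

```text
[ 0.54649244 -0.13440499  0.07357592] [ 0.99259925 -0.09024273  0.26519201] pin if touching [ 0.56080477 -0.1219087 ] r 0.1091424057354933 th 0.3292977419965206 n yaw 0.7177607625921466
```

View pics/b.png

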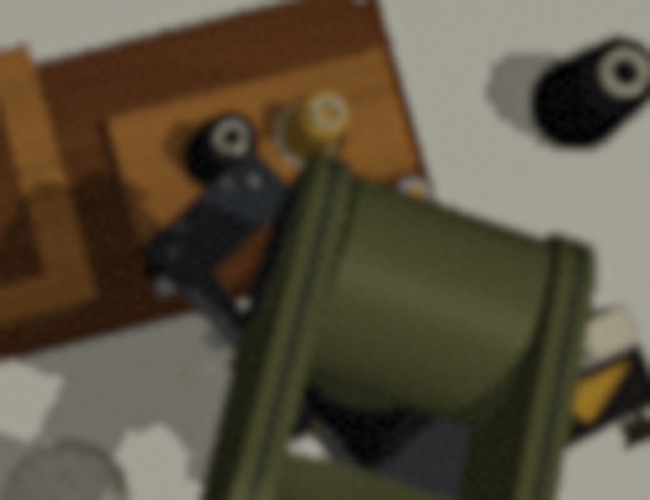

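The bar is no longer where it stood out to the front, so it is moving with the fingers (bar angle about 0.33). I'll keep pushing to the stop.

Request:
apply_moves(
  commands="0 0 0.05 0.3 5.3 0 1;0 0 0.05 0.3 5.3 0 1;0 0 0.05 0.3 5.3 0 1;0 0 0.05 0.3 5.3 0 1;0 0 0.05 0.3 5.3 0 1;0 0 0.05 0.3 5 0 1;0 0 0 0 3 0 1;0 0 0 0 0 0 1",
)

```text
t: 7.28
position: [0.5739, -0.1142, 0.073]
ee_rot: [[-0.405, 0.914, 0.001], [0.914, 0.405, -0.0], [-0.0, 0.001, -1.0]]
wrist_force: [-0.9, -0.7, 0.4]
finger_gap: 0.0004
gripper_force: 0.3
```

Request:
apply_moves(
  commands="0 0 0 0 2 0 1;0 0 0 0 2 0 1;0 0 0 0 0 0 1",
)

```text
t: 7.65
position: [0.5777, -0.1124, 0.0728]
ee_rot: [[-0.404, 0.915, 0.001], [0.915, 0.404, -0.0], [-0.0, 0.0, -1.0]]
wrist_force: [0.8, -0.0, -0.4]
finger_gap: 0.0004
gripper_force: 0.0
```

Request:
apply_moves(
  commands="0 0 0 0 2 0 1;0 0 0 0 2 0 1;0 0 0 0 0 0 1",
)

```text
t: 8.02
position: [0.5795, -0.1114, 0.0724]
ee_rot: [[-0.404, 0.915, -0.004], [0.915, 0.404, -0.001], [0.001, -0.004, -1.0]]
wrist_force: [-6.4, -2.9, 4.0]
finger_gap: 0.0004
gripper_force: 3.6
```

```bash
python3 - <<'E'
from h import *
c=ctrl.capture('scene');s=ctrl.sense();print(s['position'],s['wrist_force'])
cv2.imwrite('pics/d.png',cv2.resize(c['image'][190:290,270:400,::-1],None,fx=6,fy=6,interpolation=cv2.INTER_CUBIC))
W=lambda x,y,z:(.64093+x*.97+y*-.243,-.03196+x*.243+y*.97,z)
for x,y,z in((-.05,-.165,.066),(-.05,-.033,.056),(-.065,-.06,.101),(-.065,-.06,.061)):print((proj(c,W(x,y,z))-[270,190])*6)
E
```

```text
[ 0.57948833 -0.11141081  0.07243632] [-6.14384092 -2.11441768  2.39134009]
[556.99570886 388.37569379]
[319.50167151 290.92598698]
[343.57996162 233.74243359]
[341.15396953 315.6699543 ]
```

View pics/d.png

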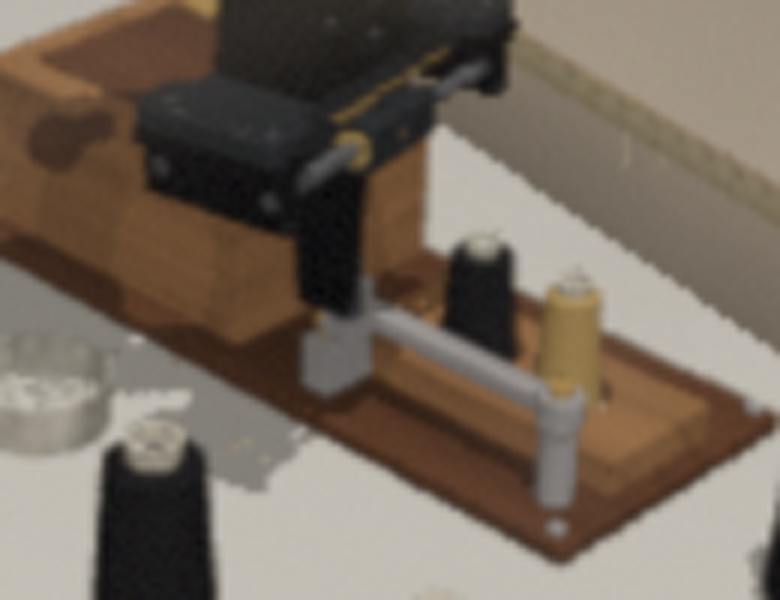

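The bar lies over the catch post at crop ~(340,330), with the finger against the pin. A firm check push will confirm whether it is at the stop.

Request:
apply_moves(
  commands="0 0 0 0 2 0 1;0 0 0 0 2 0 1;0 0 0 0 0 0 1;0 0 0 0 0 0 1",
)

```text
t: 8.57
position: [0.5798, -0.1111, 0.0722]
ee_rot: [[-0.405, 0.914, -0.013], [0.914, 0.405, -0.003], [0.002, -0.013, -1.0]]
wrist_force: [-19.3, -6.1, 10.2]
finger_gap: 0.0004
gripper_force: 10.2
```

The bar is at its stop: 20 N with no motion. I'll back off, rise and turn toward the tab.

Request:
apply_moves(
  commands="0 0 0 0 -8 0 1;0 0 0 0 -20 0 1;0 0 0 0 -20 0 1;0 0 0 0 0 -40 1;0 0 0 0 0 -40 1;0 0 0 0 0 -40 1;0 0 -0.14 0 0 0 0.4;0 0 -0.14 0 0 0 0.4;0 0 -0.14 0 0 0 0.4;0 0 -0.14 0 0 0 0.4;0 0 -0.14 0 0 0 0.4;0 0 -0.14 0 0 0 0.4",
)

```text
t: 10.07
position: [0.5398, -0.1288, 0.1925]
ee_rot: [[-0.952, 0.306, 0.0], [0.306, 0.952, 0.0], [0.0, 0.0, -1.0]]
wrist_force: [-0.0, 0.4, 0.2]
finger_gap: 0.054
gripper_force: 0.0
```

Request:
apply_moves(
  commands="0 0 -0.14 0 0 0 0.4;0 0 -0.14 0 0 0 0.4;0 0 -0.14 0 0 0 0.4;0 0 -0.14 0 0 0 0.4;0 0 0 0 0 0 0.4",
)

```text
t: 10.7
position: [0.54, -0.1288, 0.1925]
ee_rot: [[-0.971, -0.241, -0.0], [-0.241, 0.971, 0.0], [-0.0, 0.0, -1.0]]
wrist_force: [-0.4, 0.3, -0.5]
finger_gap: 0.0568
gripper_force: 0.0
```

```bash
python3 - <<'E'
from h import *
c=ctrl.capture('scene');t=ctrl.capture('top');s=ctrl.sense();print(s['position'],np.round(s['ee_rot'],3).tolist(),s['finger_gap'],s['joint_positions'])
a=cv2.resize(c['image'][180:260,270:350,::-1],None,fx=5,fy=5,interpolation=cv2.INTER_CUBIC)
b=cv2.resize(t['image'][160:240,250:330,::-1],None,fx=5,fy=5,interpolation=cv2.INTER_CUBIC)
cv2.imwrite('pics/e.png',cv2.hconcat([a,b]))
T=np.array([.528,.0403,.095]);print((proj(c,T)-[270,180])*5,(proj(t,T)-[250,160])*5+[400,0])
for n,k in(('scene',c),('top',t)):
    for d in ctrl.outline_of(n,'lid_tab')[:1]:print(n,d['location'],d['confidence'])
    for d in ctrl.find_in(n,'keeper_pin')[:2]:print(n,d['location'],d['confidence'],at(k,d['location'],.088))
R=np.array(s['ee_rot']);print('tool delta mm',R.T@(T-[0,0,.019]-s['position'])*1000,'hinge y in tool',R.T@[-.243,.97,0])
E
```

```text
[ 0.54022714 -0.12874044  0.19258654] [[-0.971, -0.24, 0.0], [-0.24, 0.971, 0.0], [-0.0, 0.0, -1.0]] 0.05712158949084875 [-3.30634137e-01 -7.03130124e-02  1.88591175e+00  4.75288288e-05
  1.32599254e+00 -2.14421813e+00]
[ 42.4487535  170.40715438] [585.50144929 300.22546763]
scene [299.0, 207.5] 0.76
scene [346.4, 248.7] 0.88 [ 0.59225235 -0.19128169  0.088     ]
top [343.7, 185.6] 0.47 [ 0.61294784 -0.10058095  0.088     ]
tool delta mm [-28.76540266 167.01817003 116.59363683] hinge y in tool [2.68753174e-03 9.99970887e-01 3.79142462e-05]
```

View pics/e.png

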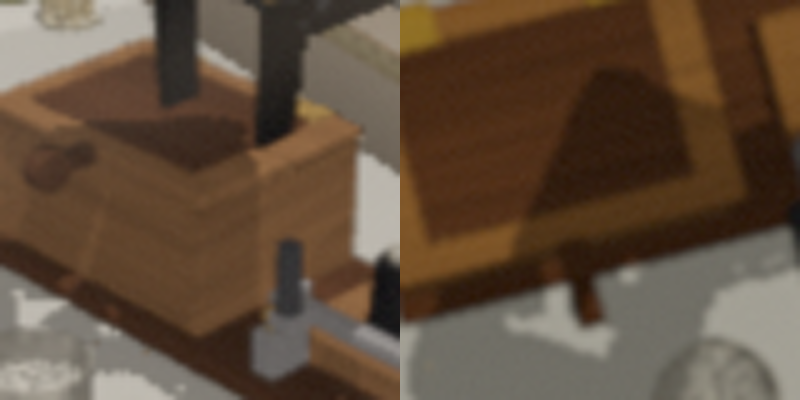

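The bar sits in the catch, with the pin at scene px ~(328,236). The tab disc at scene px ~(279,214) and top px ~(287,220) matches the prediction. I'll go to the tab and grasp it.

Request:
apply_moves(
  commands="0 0 0 -7 42 0 0.4;0 0 0 -7 42 0 0.4;0 0 0 -7 42 0 0.4;0 0 0 -8 41 0 0.4;0 0 0 0 0 30 0.4;0 0 0 0 0 30 0.4;0 0 0 0 0 30 0.4;0 0 0 0 0 16 0.4;0 0 0 0 0 10 0.4;0 0 0 0 0 0 0.4",
)

```text
t: 12.25
position: [0.5283, 0.0404, 0.0765]
ee_rot: [[-0.97, -0.243, -0.0], [-0.243, 0.97, 0.0], [0.0, 0.0, -1.0]]
wrist_force: [-0.6, -0.1, 0.1]
finger_gap: 0.0572
gripper_force: 0.0
```

Request:
apply_moves(
  commands="0 0 0 0 0 0 0.7;0 0 0 0 0 0 0.8;0 0 0 0 0 0 1;0 0 0 0 0 0 1;0 0 0 0 0 0 1;0 0 0 0 0 0 1",
)

```text
t: 13.0
position: [0.5283, 0.0406, 0.0768]
ee_rot: [[-0.97, -0.243, 0.0], [-0.243, 0.97, 0.0], [-0.0, 0.0, -1.0]]
wrist_force: [-0.5, 0.4, 0.9]
finger_gap: 0.0133
gripper_force: 30.0
```

Request:
apply_moves(
  commands="0 0 0 -0.3 0 -10.5 1;0 0 0 -1 0 -10.4 1;0 0 0 -1.7 0 -10.3 1;0 0 0 -2.4 0 -10.2 1;0 0 0 -3 0 -10 1;0 0 0 -3.7 0 -9.8 1;0 0 0 0 0 0 1",
)

```text
t: 13.88
position: [0.5404, 0.0436, 0.1389]
ee_rot: [[-0.97, -0.243, 0.0], [-0.243, 0.97, 0.0], [-0.0, 0.0, -1.0]]
wrist_force: [-0.5, 1.7, -0.2]
finger_gap: 0.014
gripper_force: 30.0
```

Request:
apply_moves(
  commands="0 0 0 -4.3 0 -9.6 1;0 0 0 -4.9 0 -9.2 1;0 0 0 -5.5 0 -8.9 1;0 0 0 -6.1 0 -8.5 1;0 0 0 -6.6 0 -8.1 1;0 0 0 -7.2 0 -7.6 1;0 0 0 0 0 0 1;0 0 0 0 0 0 1;0 0 0 0 0 0 1",
)

```text
t: 15.0
position: [0.5743, 0.0521, 0.1905]
ee_rot: [[-0.97, -0.243, 0.002], [-0.243, 0.97, 0.001], [-0.002, 0.0, -1.0]]
wrist_force: [1.9, 4.5, -2.4]
finger_gap: 0.0138
gripper_force: 30.0
```

```bash
python3 - <<'E'
from h import *
c=ctrl.capture('scene');t=ctrl.capture('top');s=ctrl.sense();print(s['position'],s['finger_gap'],s['gripper_force'],s['wrist_force'])
g=np.array(s['position'])+[0,0,.019];h=np.array([.6832,.0791,.095]);d=g-h;print('lid angle',np.arctan2(d[2],-(d[0]*.97+d[1]*.243)),np.hypot(d[2],d[0]*.97+d[1]*.243))
a=cv2.resize(c['image'][160:260,260:400,::-1],None,fx=4,fy=4,interpolation=cv2.INTER_CUBIC)
cv2.imwrite('pics/f.png',a)
E
```

```text
[0.57419215 0.05208844 0.19034254] 0.013945046126789875 29.999396244529635 [ 2.80236277  3.75627111 -1.41626967]
lid angle 0.7944037696875684 0.16026798530078548
```

View pics/f.png

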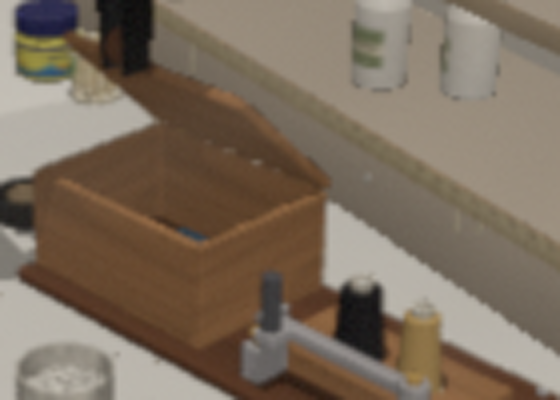

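The lid is held open at about 45 degrees (0.79 rad), the bar is in its catch and the spools are upright. I'm handing in.

```bash
python3 -c "
from h import *
print(ctrl.hand_in())"
```

```text
the job is handed in; nothing more can be done
None
```

I shut the keeper bar against its stop with the lid still closed, and handed the job in with the gripper holding the lid at about 45° (0.79 rad) and both spools upright; the hand-in gave no verdict back.

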